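Power up the lamp under test

ROBOT

A 6-joint arm with a two-finger parallel gripper is mounted at the origin on the work surface. World frame = base frame: x ahead of the robot, y to its left, z up, the work surface at z = 0. Lengths are in m, angles in degrees, forces in N, time in s.
With the tool pointing down it reaches from about 0.375 to 0.9 m from the base axis. Payload 3.1 kg.
Tool frame: the origin (TCP) lies midway between the tips of the shut fingers; the grasp point (between the pads) lies bot.hold_point_z behind it (bot.hold_point_z is the distance from the TCP to the grasp point, in m); z points along the fingers, y is the direction in which the jaws open and shut (so a half turn about z gives the same grasp; the last joint's range is limited). The gripper opens to 87 mm and grips with 3 to 60 N. Pads are 19 mm wide; open, the fingers measure 117 mm over their backs; the gripper's body (75 mm by 190 mm) begins 51 mm behind the grasp point.
Start: joints at [63.512, 30.224, 82.088, -0, 67.689, -10.227], TCP at [0.175, 0.6, 0.223] pointing down, gripper open.
Joint ranges: [-176.69, 176.69], [-43.24, 126.21], [12.49, 139.97], [-82, 262], [0, 151.66], [-163.58, 163.58]. Speed limits (degrees/s): [159.86, 159.86, 180, 180, 180, 180].

INTERFACE

Orientations are given as a 3x3 rotation matrix whose columns are the frame's x, y, z axes.
In Python, from rig import bot, vision gives the robot as it stands.
- The arm moves only by the shell command python3 -m inch 'ROWS'. ROWS is JSON, a list of rows, each a list of 5 numbers: the finger opening in mm, from 0 to 87, then the shift along the tool's x, y, z in mm, then the turn about the tool's z in rad. In form: [[hand, dx, dy, dz, roll], ...]. A call has 1 to 8 rows; each row is the pose to reach, as a shift and turn from the pose measured when the call began, along the tool's axes at that moment; what a row does not reach only later rows make up. A row lasts 1/10 s, in which the tool goes at most 50 mm and 8.59 degrees, less where a joint would pass 70% of its speed; a pose out of reach is approached as far as the arm can. A call with a gripper value outside its range is refused whole. The fingers move at their own pace and stop on an object; the grip force is fixed at half the most. Time passes only in rows, so rows that repeat a pose let the fingers close. It gives the time, the measured TCP pose, the force and the opening at its end, in the units of the state.
- bot.read_state(): the state, without advancing time (a new reading comes with each control period).
- vision.capture(name): name is "scene" or "top" or "wrist"; returns (picture, depth): 420x560x3 uint8, red, green, blue; 420x560 float32, m along the optical axis (not along the pixel's ray), 0 where there is no reading.
- vision.camera_model(name): a dict with "intrinsics" (3x3 intrinsics, pixels), "dist" ([k1, k2, p1, p2, k3] as OpenCV has them; the pictures are not rectified), "camera_from_world" (4x4, takes a point from world to camera coordinates). Camera axes: x right, y down, z forward; pixel columns grow to the right and rows downward; lengths in m; the calibration is good to about 2 mm. A picture is of the moment at which its call begins: read the wrist's pose just before it. camera_model takes no time and is no camera call; for the wrist camera it gives the pose at the moment of the call.
- bot.hand_in(): hands the job in, once; it reports no verdict.
The state is a dict: "time_s": time; "joint_positions": joint angles; "qvel": joint speeds; "tau": joint torques, N m; "position": TCP position; "tcp_rot": TCP orientation; "force": force on the tool from outside, world axes, zero at the start; "moment": the same for the moment, N m; "opening": opening from 0.0 (shut) to 1.0 (fully open).
Only numpy, scipy, OpenCV 4.12 (cv2) and the standard library are available. Lean on these libraries where they do the work, as an engineer would, in place of code of your own. Each camera call takes 0.05 s, during which the arm holds its last target. There are 200 camera calls.

TASK

Switch on the half-built lamp for a test, in this order: with your fingertips press down the raised end of the wide rocker on the bench power box until it has tipped fully over, then push the box's round button fully in, and last push the switch on the lamp's base fully in (all three stay where they are pushed). Leave the narrow rocker and the square button as they are, and do not shift or lift the lamp or knock any of the other things about.

Things in the scene. Friction and masses are not known exactly. Their poses are not given: they have to be found in the camera images.
- power_box: grey steel box fixed to the bench, 150 x 150 x 65 mm high; origin at the centre of its underside, x to its far side (away from the two round sockets on its front), y left, z up. On top, four dark steel plates 60 mm square, in a 2 x 2 pattern 68 mm apart, carry a wide rocker, a narrow rocker, a round and a square button, all white plastic in black surrounds; which plate is where varies; all keep the box's directions
- wide_rocker_end (a point): point on top of the wide rocker's raised end, 18 mm from its hinge line towards the box's far side (+x of the box); moves with it: about 88 mm above the bench when raised, 82 mm when tipped over. The rocker is 34 mm wide, 48 mm long, hinged across its middle, its top a shallow V: at first the near half is level (82 mm), at the end the far half is. Black surround: top at 73 mm
- wide_rocker (a joint): tilt of the wide rocker (rad): about 0 with the far end raised (up to 0.03 at the start), 0.36 when fully tipped over. Stiff: needs about 4 N at its end, stays where it is left
- narrow_rocker_end (a point): the same point on the narrow rocker (13 mm wide, else like the wide one), which is to be left alone
- narrow_rocker (a joint): tilt of the narrow rocker (rad), 0 with the far end raised; to stay there
- round_button_top (a point): centre of the top face of the round button, 28 mm across, 87 mm above the bench when out and 80 mm when in; its black collar is 40 mm across with its top at 73 mm; moves with the button
- round_button (a joint): how far the round button is in (m): 0 out, 0.007 fully in. Pushed straight down with about 3 N; it stays where it is left
- square_button_top (a point): centre of the top face of the square button (26 mm square, same heights), which is to be left alone
- square_button (a joint): how far the square button is in (m), 0 out; to stay there
- lamp: half-built lamp, loose on the bench, 0.9 kg: dark folded steel base 110 (x) x 140 (y) mm, 50 mm high, open below; origin at the centre of its underside, z up. A bare round bulb 45 mm across stands on a copper holder at y = +34 mm, its top 106 mm above the bench; the push switch is at y = -36 mm
- lamp_switch_top (a point): centre of the top face of the lamp's white push switch, 24 mm across, in a copper collar; 68 mm above the bench when out, 61 mm when in (collar top 54 mm); moves with the switch
- lamp_switch (a joint): how far the lamp switch is in (m): 0 out, 0.007 fully in. Pushed straight down with about 3 N; it stays where it is left
- dropper: bystander: slim black bottle, 32 mm across, 85 mm high, loose, stands between lamp and box; origin at the centre of its underside
- jar: bystander: black jar, 64 mm across, 70 mm high, loose, beyond the work; origin at the centre of its underside
- screw_tray: bystander: white open tray of screws, 100 x 150 x 45 mm, loose, beyond the work; origin at the centre of its underside
- screwdriver: bystander: screwdriver 200 mm long with a wooden handle, lying on the bench nearer the robot; origin at its middle, x along it towards the tip
There are look-alikes about, which are no part of the job. Several things have the shape of the lamp; the one meant has the colours described above.

How it is judged:
By the outcome, as a careful person would: the job done as asked, in the order asked, and still so for the second after the job is handed in, with the robot touching nothing.
It also fails if it takes over 51 s, if anything falls off the work surface, if the arm or the gripper's body presses on something with over 40 N, if the wrist force passes 120 N, or if a joint passes its speed limit or range.

## Working session

There is one attempt and no reset: what is moved stays moved. The work goes in short steps, Python scripts to look and compute and a shell command to move; the robot and the scene stay as the last step left them, time stands still between calls to the robot, and variables do not carry over. Pictures are saved under pics/ and viewed, about 8 in all and at most 12, crops included, and the job is handed in when it is done.

```bash
mkdir -p pics; ls; cat > h.py <<'E'
import numpy as np, cv2
from rig import bot, vision
def cap(name,tag):
    m=vision.camera_model(name); p,d=vision.capture(name)
    np.savez(f'pics/{tag}.npz',p=p,d=d,K=m["intrinsics"],dist=m["dist"],T=m["camera_from_world"])
    cv2.imwrite(f'pics/{tag}.png',p[:,:,::-1]); return load(tag)
def load(tag): return dict(np.load(f'pics/{tag}.npz'))
def ray(v,uv):
    n=cv2.undistortPoints(np.array(uv,float).reshape(-1,1,2),v['K'],v['dist']).reshape(-1,2)
    R=v['T'][:3,:3];t=v['T'][:3,3]
    return -R.T@t,(np.c_[n,np.ones(len(n))])@R
def onplane(v,uv,z):
    c,r=ray(v,uv); return c+r*((z-c[2])/r[:,2])[:,None]
def cloud(v):
    h,w=v['d'].shape; u=np.stack(np.meshgrid(np.arange(w),np.arange(h)),-1).reshape(-1,2)
    c,r=ray(v,u); return (c+r*v['d'].reshape(-1,1)).reshape(h,w,3)
E
python3 - <<'E'
from h import *
s=bot.read_state();print(s['time_s'],s['position'],s['tcp_rot'],s['force'],s['opening'],bot.hold_point_z)
a=cap('scene','s0');b=cap('top','t0');c=cap('wrist','w0')
cv2.imwrite('pics/all0.png',cv2.resize(np.vstack([np.hstack([a['p'],b['p']]),np.hstack([c['p'],c['p']*0])])[:,:,::-1],(800,600)))
for v in(a,b,c):print(np.round(-v['T'][:3,:3].T@v['T'][:3,3],3),np.round(v['K'],0).tolist())
E
```

```text
pics
0.0 [0.17463296 0.59934698 0.22159359] [[-9.60006872e-01  2.79974836e-01 -9.47137079e-04]
 [ 2.79976186e-01  9.60005050e-01 -1.90740684e-03]
 [ 3.75230461e-04 -2.09629951e-03 -9.99997732e-01]] [ 0.03508321 -0.19173613 -0.00171193] 0.9963411168134569 0.0187
[ 1.317 -0.038  0.78 ] [[435.0, 0.0, 283.0], [0.0, 435.0, 206.0], [0.0, 0.0, 1.0]]
[ 0.4   -0.111  1.035] [[402.0, 0.0, 284.0], [0.0, 402.0, 206.0], [0.0, 0.0, 1.0]]
[0.114 0.618 0.383] [[311.0, 0.0, 274.0], [0.0, 311.0, 206.0], [0.0, 0.0, 1.0]]
```

View pics/t0.png

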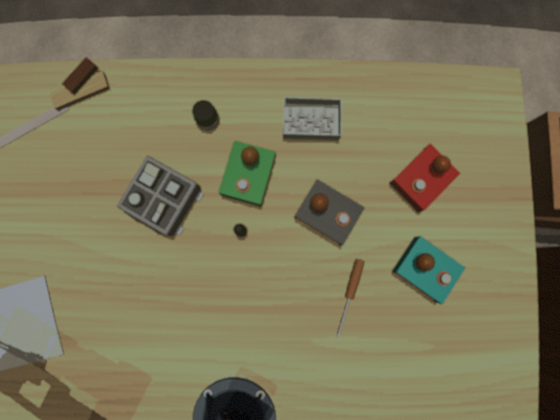

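View pics/all0.png

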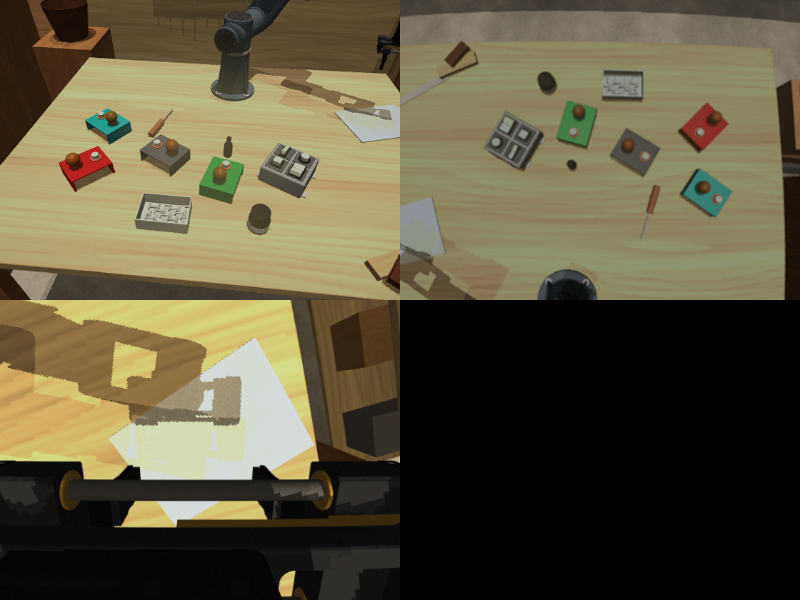

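```bash
python3 - <<'E'
from h import *
a=load('s0');b=load('t0')
A=cv2.resize(b['p'][145:245,105:215],None,fx=3.6,fy=3.6,interpolation=2)
B=cv2.resize(a['p'][190:290,350:460],None,fx=3.6,fy=3.6,interpolation=2)
C=cv2.resize(b['p'][172:252,288:376],None,fx=3,fy=3,interpolation=2)
im=np.zeros((600,792,3),np.uint8);im[:360,:396]=A;im[:360,396:]=B;im[360:600,:264]=C
D=cv2.resize(a['p'][180:250,180:275],(325,240),interpolation=2);im[360:,300:625]=D
cv2.imwrite('pics/crop.png',np.clip(im[:,:,::-1]*1.5,0,255).astype(np.uint8))
uv=[(150,174),(173,188),(135,200),(158,210),(330,212),(343,219),(319,203),(240,230)]
for z in (.085,.06):print(z,onplane(b,uv,z).round(3).tolist())
P=cloud(b);print([P[v,u].round(3).tolist() for u,v in uv])
E
```

```text
0.085 [[0.599, 0.207, 0.085], [0.565, 0.148, 0.085], [0.535, 0.24, 0.085], [0.511, 0.182, 0.085], [0.512, -0.229, 0.085], [0.495, -0.26, 0.085], [0.533, -0.203, 0.085], [0.466, -0.016, 0.085]]
0.06 [[0.604, 0.215, 0.06], [0.57, 0.155, 0.06], [0.539, 0.249, 0.06], [0.514, 0.19, 0.06], [0.514, -0.232, 0.06], [0.498, -0.264, 0.06], [0.536, -0.205, 0.06], [0.468, -0.014, 0.06]]
[[0.599, 0.207, 0.084], [0.564, 0.147, 0.09], [0.534, 0.239, 0.089], [0.511, 0.183, 0.084], [0.516, -0.233, 0.05], [0.497, -0.263, 0.065], [0.53, -0.201, 0.107], [0.466, -0.016, 0.086]]
```

View pics/crop.png

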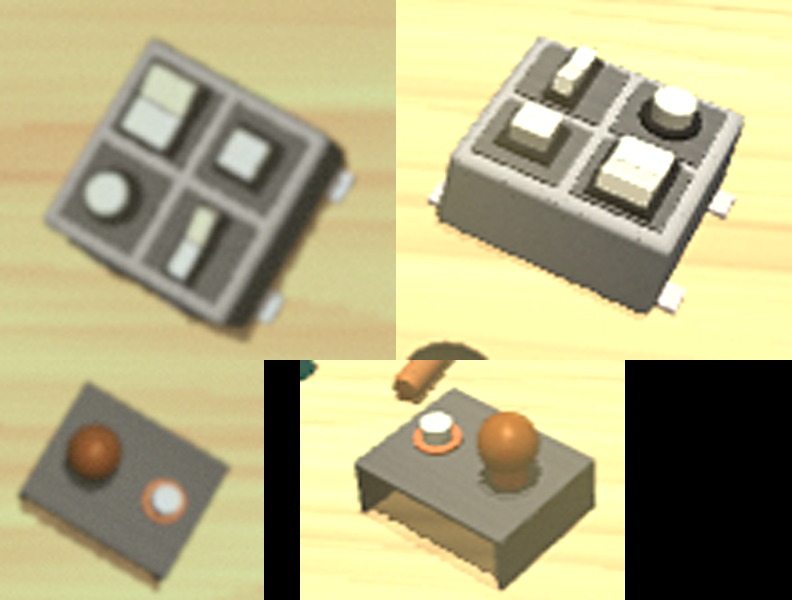

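The lamp-shaped things in the top view are green (248,173), dark grey with copper (330,212), red (426,178) and teal (429,270). The dark grey one fits the description (dark steel, copper collar), and the crop confirms it. On the box in the top view, the wide rocker is at (150,174), the square button at (173,188), the round button at (135,200) and the narrow rocker at (158,210). The rockers run along the image's up-right direction. The side facing the scene camera has no sockets, so that is the far side (+x of the box). Next I'll measure from two views.

```bash
cat >> h.py <<'E'
def blobs(v,roi,thr,mn=12):
    x0,y0,x1,y1=roi; p=v['p'][y0:y1,x0:x1].astype(int)
    m=((p.min(2)>thr)&(p.max(2)-p.min(2)<60)).astype(np.uint8)
    n,l,s,c=cv2.connectedComponentsWithStats(m,connectivity=4)
    return [(np.round(c[i]+[x0,y0],1),s[i,4],l==i) for i in range(1,n) if s[i,4]>=mn]
def tri(views,uvs):
    A=np.zeros((3,3));b=np.zeros(3);L=[]
    for v,uv in zip(views,uvs):
        c,r=ray(v,uv);d=r[0]/np.linalg.norm(r[0]);M=np.eye(3)-np.outer(d,d);A+=M;b+=M@c;L.append((c,d,M))
    x=np.linalg.solve(A,b);return x,[np.linalg.norm(M@(x-c)) for c,d,M in L]
E
python3 - <<'E'
from h import *
a=load('s0');b=load('t0');P=cloud(b);Q=cloud(a)
def show(v,C,roi,thr):
    x0,y0,x1,y1=roi
    for c,n,m in blobs(v,roi,thr):
        q=C[y0:y1,x0:x1][m]; print(c,n,'depthmed',np.median(q,0).round(4),'z',q[:,2].min().round(3),q[:,2].max().round(3))
print('top box');show(b,P,(115,150,205,240),120)
print('top lamp');show(b,P,(290,175,372,250),120)
print('scene box');show(a,Q,(350,190,460,285),150)
print('scene lamp');show(a,Q,(180,180,275,250),150)
# top plate of box from depth -> orientation
for v,C,r in((b,P,(105,145,215,245)),(a,Q,(350,190,460,285))):
    q=C[r[1]:r[3],r[0]:r[2]].reshape(-1,3);q=q[(q[:,2]>.055)&(q[:,2]<.1)]
    print('box',cv2.minAreaRect((q[:,:2]*1000).astype(np.float32)))
q=P[172:252,288:376].reshape(-1,3);q=q[(q[:,2]>.042)]
print('lamp',cv2.minAreaRect((q[:,:2]*1000).astype(np.float32)))
E
```

```text
top box
[151.1 169.6] 88 depthmed [0.6093 0.2042 0.0875] z 0.082 0.093
[146.6 178.5] 109 depthmed [0.5884 0.2155 0.0833] z 0.078 1.035
[172.  187.3] 91 depthmed [0.5671 0.1501 0.088 ] z 0.084 0.091
[199.8 196.2] 17 depthmed [0.5582 0.0982 0.0047] z 0.002 0.008
[133.8 198.2] 74 depthmed [0.5393 0.2421 0.0878] z 0.083 0.091
[160.1 207.5] 23 depthmed [0.5179 0.1766 0.0879] z 0.083 0.091
[155.8 216.2] 40 depthmed [0.4971 0.1869 0.0833] z 0.08 0.087
[179.9 230.3] 16 depthmed [0.4696 0.1471 0.0051] z -0.001 0.007
top lamp
[343.2 218. ] 60 depthmed [ 0.4991 -0.263   0.0684] z 0.051 0.073
scene box
[400.2 206.9] 46 depthmed [0.5022 0.1846 0.0839] z 0.077 0.091
[427.3 217.5] 65 depthmed [0.5389 0.2429 0.0873] z 0.084 0.09
[388.8 222.7] 77 depthmed [0.5664 0.1506 0.0878] z 0.084 0.09
[417.2 234.8] 159 depthmed [0.5946 0.2115 0.0834] z 0.08 0.78
[440.  245.6] 25 depthmed [0.5462 0.2919 0.0042] z 0.002 0.007
[426.1 271.6] 31 depthmed [0.6336 0.244  0.0046] z 0.002 0.008
scene lamp
[219.3 197.8] 35 depthmed [ 0.5002 -0.262   0.0688] z 0.066 0.78
box ((552.755126953125, 195.2902069091797), (150.7779541015625, 150.11070251464844), 61.571163177490234)
box ((552.4703369140625, 196.63682556152344), (149.41331481933594, 152.60736083984375), 61.46946716308594)
lamp ((470.7085266113281, -204.74598693847656), (137.87864685058594, 216.75003051757812), 59.30864334106445)
```

```bash
cat >> h.py <<'E'
W=np.array([.6146,.2011,.088]);Rb=np.array([.539,.2421,.087]);L=np.array([.4995,-.2627,.068])
def go(t,yaw=None):
    s=bot.read_state();R=np.array(s['tcp_rot']);d=R.T@(np.array(t)-s['position'])*1000
    cur=np.degrees(np.arctan2(R[1,0],R[0,0]))
    r=0 if yaw is None else -np.radians((yaw-cur+180)%360-180)
    print('t',s['time_s'],'tcp',np.round(s['position'],4),'F',np.round(s['force'],2),'rows',d.round(1),'roll',round(r,3),'open',s['opening'])
E
python3 -c "
from h import *
go([.6146,.2011,.2],151.5)"
```

```text
t 0.15 tcp [0.1747 0.5995 0.2218] F [ 0.05  0.22 -0.48] rows [-533.8 -259.3   22. ] roll 0.214 open 0.9986481204853721
```

```bash
python3 -m inch '[[0,-534,-259,0,0.21],[0,-534,-259,0,0.21],[0,-534,-259,0,0.21],[0,-534,-259,0,0.21],[0,-534,-259,0,0.21],[0,-534,-259,0,0.21],[0,-534,-259,0,0.21],[0,-534,-259,0,0.21]]'; python3 -c "
from h import *
go([.6146,.2011,.17],151.5)"
```

```text
time_s: 0.95
position: [0.4724, 0.3298, 0.222]
tcp_rot: [[-0.88, 0.474, -0.001], [0.474, 0.88, -0.001], [0.0, -0.002, -1.0]]
force: [0.4, 0.8, 0.4]
opening: 0.352
t 0.95 tcp [0.4724 0.3298 0.222 ] F [0.37 0.78 0.45] rows [-186.2  -45.8   52.1] roll 0.004 open 0.3524363792953007
```

```bash
python3 -m inch '[[0,-186,-46,50,0],[0,-186,-46,50,0],[0,-186,-46,50,0],[0,-186,-46,50,0],[0,-186,-46,50,0],[0,-186,-46,50,0],[0,-186,-46,50,0],[0,-186,-46,50,0]]'; python3 - <<'E'
from h import *
go([.6146,.2011,.1],151.5)
w=cap('wrist','w1');b=cap('top','t1')
im=np.hstack([w['p'],cv2.resize(b['p'][140:245,100:170],(280,420))])
cv2.imwrite('pics/w1v.png',cv2.resize(im,(800,400))[:,:,::-1])
def px(p): return cv2.projectPoints(np.array([p]),cv2.Rodrigues(w['T'][:3,:3])[0],w['T'][:3,3],w['K'],w['dist'])[0].ravel().round(0)
print(px(W),px(Rb))
E
```

```text
time_s: 1.75
position: [0.6133, 0.2023, 0.1725]
tcp_rot: [[-0.881, 0.472, -0.001], [0.472, 0.881, -0.001], [0.001, -0.002, -1.0]]
force: [0.2, 0.2, -0.2]
opening: 0.004
t 1.75 tcp [0.6133 0.2023 0.1725] F [ 0.24  0.17 -0.21] rows [-1.8 -0.3 72.5] roll 0.005 open 0.004167472026138296
[273. 211.] [273. 101.]
```

View pics/w1v.png

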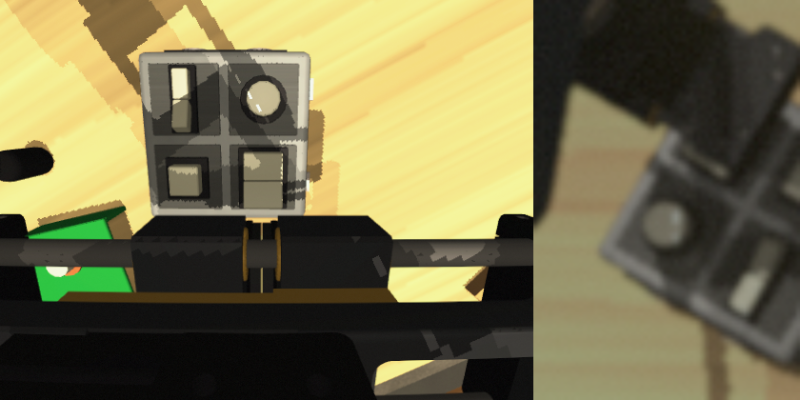

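The picture shows the wide rocker at (262,180), its far end at about (262,205), and the round button at (263,98). My predicted points, (260,201) and (260,96), agree to about 1 mm. The sockets show on the side opposite the far end, so I'll press the rocker.

```bash
python3 -m inch '[[0,-2,0,40,0],[0,-2,0,72,0],[0,-2,0,78,0],[0,-2,0,82,0],[0,-2,0,86,0],[0,-2,0,89,0],[0,-2,0,91,0],[0,-2,0,91,0]]'; python3 -c "
from h import *
go([.6146,.2011,.0815],151.5)"
```

```text
time_s: 2.65
position: [0.6164, 0.2013, 0.0827]
tcp_rot: [[-0.881, 0.472, 0.002], [0.472, 0.881, -0.001], [-0.002, 0.0, -1.0]]
force: [0.5, -0.7, 3.1]
opening: 0.006
t 2.65 tcp [0.6164 0.2013 0.0827] F [ 0.55 -0.72  3.1 ] rows [ 1.5 -1.   1.2] roll 0.005 open 0.0063930444581217225
```

```bash
python3 -m inch '[[0,1,0,1,0],[0,1,0,2,0],[0,1,0,3,0],[0,1,0,3,0]]'; python3 -c "
from h import *
go([.6146,.2011,.0815],151.5)"
```

```text
time_s: 3.05
position: [0.6164, 0.2014, 0.0823]
tcp_rot: [[-0.882, 0.472, 0.005], [0.472, 0.882, -0.001], [-0.005, 0.001, -1.0]]
force: [-3.1, -1.6, 14.0]
opening: 0.008
t 3.05 tcp [0.6164 0.2014 0.0823] F [-3.06 -1.62 14.04] rows [ 1.4 -1.1  0.8] roll 0.006 open 0.007762903799003958
```

```bash
python3 -m inch '[[0,0,0,-40,0],[0,0,0,-70,0],[0,88,-1,-70,0],[0,88,-1,-70,0],[0,88,-1,-70,0],[0,88,-1,-70,0]]'; python3 - <<'E'
from h import *
go([.539,.2421,.0795],151.5)
w=cap('wrist','w2');a=cap('scene','s2');Q=cloud(a)
cv2.imwrite('pics/w2v.png',cv2.resize(np.hstack([w['p'],cv2.resize(a['p'][190:290,350:460],(462,420))]),(800,329))[:,:,::-1])
for c,n,m in blobs(a,(350,190,460,285),130): q=Q[190:285,350:460][m];print(c,n,np.median(q,0).round(4))
E
```

```text
time_s: 3.65
position: [0.5376, 0.2428, 0.1519]
tcp_rot: [[-0.882, 0.471, 0.005], [0.471, 0.882, -0.001], [-0.005, 0.001, -1.0]]
force: [0.6, 0.6, -0.2]
opening: 0.004
t 3.65 tcp [0.5376 0.2428 0.1519] F [ 0.59  0.58 -0.19] rows [-1.2 -0.1 72.5] roll 0.007 open 0.003575848058257375
[355.6 198.7] 19 [0.3839 0.0893 0.0008]
[443.  201.2] 93 [0.369  0.3342 0.0006]
[415.5 206.9] 26 [ 0.4004  0.2536 -0.    ]
[443.2 212.2] 221 [0.416  0.3232 0.0007]
[401.2 241.2] 383 [0.6064 0.1728 0.065 ]
[388.9 222.6] 86 [0.5661 0.1501 0.0877]
[443.4 222.2] 12 [0.5258 0.2875 0.065 ]
[404.5 228.5] 39 [0.5536 0.1926 0.066 ]
[417. 235.] 247 [0.597  0.211  0.0843]
[361.  242.6] 15 [0.5556 0.098  0.004 ]
[367.2 265.3] 127 [0.6248 0.1072 0.0008]
[426.3 271.4] 43 [0.632  0.2444 0.0044]
```

View pics/w2v.png

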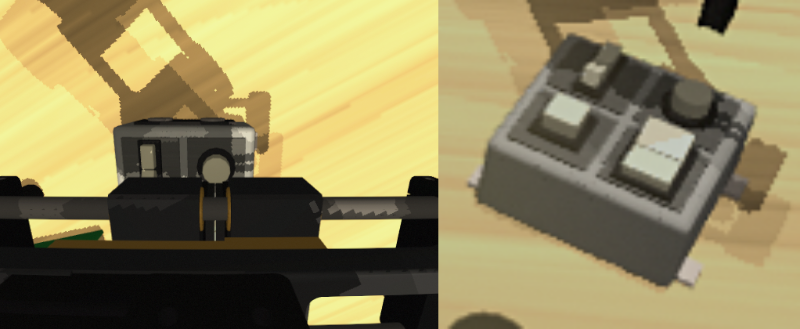

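The rocker now looks tipped, with its near half slanted up. I'll check the heights of both ends before pressing the button.

```bash
cat >> h.py <<'E'
ex=np.array([.879,-.477]);ey=np.array([.477,.879]);O=np.array([.5527,.196])
def local(C,c=O):
    q=C.reshape(-1,3); return np.c_[(q[:,:2]-c)@ex,(q[:,:2]-c)@ey,q[:,2]]*1000
def rock(tag,cy=34):
    q=local(cloud(load(tag)));hw=12 if cy>0 else 4
    for x in(-20,-15,-10,-5,0,5,10,15,20):
        m=(abs(q[:,0]-34-x)<2.5)&(abs(q[:,1]-cy)<hw)&(q[:,2]>76)&(q[:,2]<100)
        print(x,m.sum(),np.median(q[m,2]).round(1) if m.any() else '-',end='; ')
    print()
E
python3 -c "
from h import *
rock('s0');rock('s2')"
```

```text
-20 15 82.9; -15 18 82.9; -10 16 82.9; -5 20 82.7; 0 9 83.1; 5 11 85.4; 10 11 85.8; 15 10 88.1; 20 30 87.5; 
-20 22 89.0; -15 27 87.5; -10 20 84.9; -5 24 83.5; 0 14 82.3; 5 19 82.4; 10 16 82.6; 15 13 83.1; 20 30 82.5;
```

Mirror-image profile: the rocker is fully tipped over. Now the round button.

```bash
python3 -m inch '[[0,-1,0,45,0],[0,-1,0,62,0],[0,-1,0,66,0],[0,-1,0,69,0],[0,-1,0,72,0],[0,-1,0,74,0],[0,-1,0,75,0],[0,-1,0,75,0]]'; python3 -c "
from h import *
go([.539,.2421,.0795],151.5)"
```

```text
time_s: 4.55
position: [0.5417, 0.2413, 0.0801]
tcp_rot: [[-0.882, 0.472, 0.009], [0.472, 0.882, -0.001], [-0.009, 0.003, -1.0]]
force: [-4.3, -2.6, 13.9]
opening: 0.004
t 4.55 tcp [0.5417 0.2413 0.0801] F [-4.34 -2.58 13.93] rows [ 2.8 -0.6  0.6] roll 0.006 open 0.003637741304341261
```

```bash
python3 -m inch '[[0,0,0,-40,0],[0,0,0,-90,0],[0,0,0,-100,0]]'; python3 - <<'E'
from h import *
go([.4995,-.2627,.17],151.5)
E
```

```text
time_s: 4.85
position: [0.5454, 0.2427, 0.1869]
tcp_rot: [[-0.881, 0.472, 0.023], [0.472, 0.882, 0.002], [-0.019, 0.013, -1.0]]
force: [1.0, 1.1, 0.5]
opening: 0.006
t 4.85 tcp [0.5454 0.2427 0.1869] F [1.02 1.13 0.52] rows [-197.8 -467.4   14.7] roll 0.006 open 0.005854617395426198
```

```bash
python3 -m inch '[[0,-198,-467,0,0],[0,-198,-467,0,0],[0,-198,-467,0,0],[0,-198,-467,0,0],[0,-198,-467,0,0],[0,-198,-467,0,0],[0,-198,-467,0,0],[0,-198,-467,0,0]]'; python3 - <<'E'
from h import *
b=cap('scene','s3');rock('s3');rock('s3',-34)
q=local(cloud(b))
for n,x,y in(('round',-34,34),('square',34,-34)):
    m=(abs(q[:,0]-x)<9)&(abs(q[:,1]-y)<9)&(q[:,2]>70)&(q[:,2]<100);print(n,m.sum(),np.median(q[m,2]))
print('t0 narrow,square:');q0=local(cloud(load('t0')));
for n,x,y in(('nar near',-46,-34),('nar far',-20,-34),('square',34,-34)):
    for t,Q in(('t0',q0),('s0',local(cloud(load('s0')))),('s3',q)):
        m=(abs(Q[:,0]-x)<5)&(abs(Q[:,1]-y)<5)&(Q[:,2]>76)&(Q[:,2]<100);print(n,t,m.sum(),np.median(Q[m,2]))
go([.4995,-.2627,.15],151.5)
E
```

```text
time_s: 5.65
position: [0.5083, -0.1595, 0.1842]
tcp_rot: [[-0.881, 0.472, 0.025], [0.472, 0.881, 0.001], [-0.021, 0.013, -1.0]]
force: [0.3, -0.6, 0.1]
opening: 0.001
-20 24 90.1; -15 22 87.3; -10 19 86.2; -5 28 83.9; 0 16 82.7; 5 14 82.4; 10 21 82.8; 15 17 82.7; 20 27 81.0; 
-20 0 -; -15 1 86.9; -10 5 88.0; -5 3 88.1; 0 8 88.0; 5 4 87.2; 10 15 83.3; 15 2 82.8; 20 0 -; 
round 46 80.48246291776607
square 42 87.77792406716028
t0 narrow,square:
nar near t0 19 83.43018773251332
nar near s0 11 82.70477058817416
nar near s3 14 82.56747502053895
nar far t0 16 88.20698378963459
nar far s0 8 88.49844998782348
nar far s3 9 87.38011947596935
square t0 16 87.63316339384818
square s0 14 87.77967562031469
square s3 16 87.89383924234673
t 5.7 tcp [ 0.5094 -0.1682  0.1847] F [ 0.49 -3.67  0.85] rows [-35.3 -88.1  35. ] roll 0.001 open 0.002201832866663832
```

Round button is in (80.5 mm), square button and narrow rocker unchanged. On to the lamp.

```bash
python3 -m inch '[[0,-35,-88,20,0],[0,-35,-88,20,0],[0,-35,-88,20,0],[0,-35,-88,20,0],[0,-35,-88,20,0]]'; python3 - <<'E'
from h import *
go([.4995,-.2627,.061],None)
w=cap('wrist','w3');a=cap('scene','s4')
cv2.imwrite('pics/w3v.png',cv2.resize(np.hstack([w['p'],cv2.resize(a['p'][140:240,170:290],(504,420))]),(800,316))[:,:,::-1])
print(cv2.projectPoints(np.array([L]),cv2.Rodrigues(w['T'][:3,:3])[0],w['T'][:3,3],w['K'],w['dist'])[0].ravel()*800/1064)
E
```

```text
time_s: 6.2
position: [0.4988, -0.2612, 0.165]
tcp_rot: [[-0.879, 0.476, 0.028], [0.476, 0.88, -0.005], [-0.027, 0.008, -1.0]]
force: [-0.7, 0.1, 0.6]
opening: 0.008
t 6.2 tcp [ 0.4988 -0.2612  0.165 ] F [-0.71  0.11  0.65] rows [  1.5  -1.8 104. ] roll 0 open 0.008239257944223156
[203.83572954 153.57034999]
```

View pics/w3v.png

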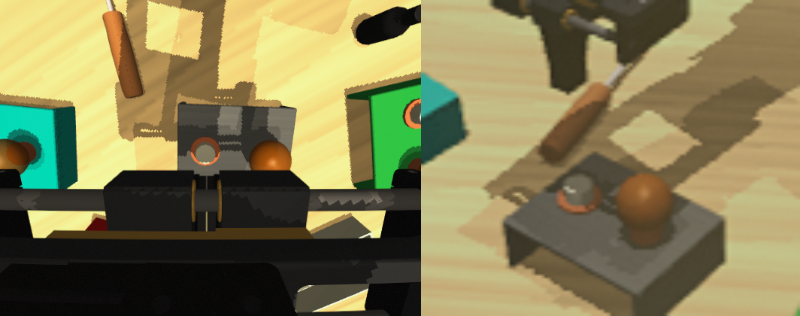

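Switch at (205,153) against the predicted (204,154), so the aim is good. Pressing down now.

```bash
python3 -m inch '[[0,1,-2,45,0],[0,1,-2,80,0],[0,1,-2,93,0],[0,1,-2,96,0],[0,1,-2,99,0],[0,1,-2,102,0],[0,1,-2,104,0],[0,1,-2,105,0]]'; python3 -c "
from h import *
go([.4995,-.2627,.061])"
```

```text
time_s: 7.1
position: [0.5008, -0.2627, 0.0614]
tcp_rot: [[-0.88, 0.474, 0.03], [0.474, 0.88, -0.007], [-0.029, 0.008, -1.0]]
force: [-2.6, 3.0, 14.4]
opening: -0.0
t 7.1 tcp [ 0.5008 -0.2627  0.0614] F [-2.64  3.02 14.38] rows [ 1.1 -0.6  0.4] roll 0 open -0.00038479835597021375
```

```bash
python3 -m inch '[[0,0,0,-30,0],[0,0,0,-70,0],[0,0,0,-110,0],[0,100,0,-120,0],[0,150,0,-120,0],[0,150,0,-120,0],[0,150,0,-120,0],[0,150,0,-120,0]]'; python3 - <<'E'
from h import *
go(L)
a=cap('scene','s5');b=cap('top','t5')
for n in('s','t'):
    for k in('0','5'):
        q=cloud(load(n+k)).reshape(-1,3);m=(np.hypot(*(q[:,:2]-L[:2]).T)<.008)&(q[:,2]>.055)&(q[:,2]<.08);print(n+k,'switch',m.sum(),np.median(q[m],0).round(4) if m.any() else '')
rock('s5');q=local(cloud(a))
for n,x,y in(('round',-34,34),('square',34,-34)):
    m=(abs(q[:,0]-x)<9)&(abs(q[:,1]-y)<9)&(q[:,2]>70)&(q[:,2]<100);print(n,np.median(q[m,2]))
# moved? bulb centroid + image diff in scene
for t in('s0','s5'):
    v=load(t);p=v['p'].astype(int)[180:250,180:275];m=cv2.inRange(cv2.cvtColor(p.astype(np.uint8),cv2.COLOR_RGB2HSV),(5,150,60),(14,255,255))
    ys,xs=np.nonzero(m[10:60,40:]);print(t,'bulb',xs.mean(),ys.mean(),len(xs))
cv2.imwrite('pics/f.png',np.vstack([np.hstack([load('s0')['p'],a['p']])[60:360],np.hstack([load('t0')['p'],b['p']])[40:340]])[:,:,::-1])
cv2.imwrite('pics/f.png',cv2.resize(cv2.imread('pics/f.png'),(800,429)))
E
```

```text
time_s: 7.9
position: [0.3649, -0.1908, 0.1776]
tcp_rot: [[-0.879, 0.475, 0.031], [0.475, 0.88, -0.009], [-0.032, 0.007, -0.999]]
force: [-0.5, -0.5, -0.4]
opening: 0.006
t 7.9 tcp [ 0.3649 -0.1908  0.1776] F [-0.5  -0.54 -0.41] rows [-1.491e+02 -1.000e-01  1.143e+02] roll 0 open 0.006176439309253083
s0 switch 21 [ 0.501  -0.262   0.0688]
s5 switch 22 [ 0.501  -0.2628  0.0617]
t0 switch 35 [ 0.4991 -0.2628  0.0684]
t5 switch 33 [ 0.4996 -0.2633  0.0624]
-20 23 89.6; -15 21 87.5; -10 22 86.2; -5 26 83.5; 0 20 82.2; 5 16 82.4; 10 18 82.4; 15 15 82.6; 20 29 81.1; 
round 80.30479722005191
square 87.59409042184917
s0 bulb 7.84 12.96 25
s5 bulb 12.547619047619047 11.642857142857142 42
```

View pics/f.png

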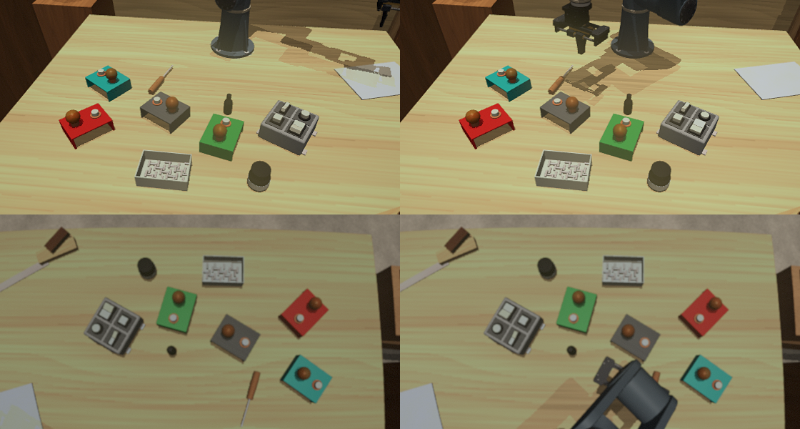

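All three are where they should be, and both views show nothing else moved. Handing in.

```bash
python3 -m inch '[[0,0,0,0,0],[0,0,0,0,0]]'; python3 -c "
from rig import bot
print(bot.hand_in())"
```

```text
time_s: 8.2
position: [0.3687, -0.1942, 0.178]
tcp_rot: [[-0.88, 0.475, 0.035], [0.474, 0.88, -0.012], [-0.036, 0.006, -0.999]]
force: [-0.1, -0.5, 0.0]
opening: 0.001
the job is handed in; nothing more can be done
None
```

I pressed the wide rocker over, then the round button in, then the lamp switch in, all with the shut fingertips. The job was handed in at 8.2 s with the arm clear of everything; no verdict is reported.

**Pressed parts**
- **Presses:** each one stopped against a firm end at about 14 N, well above the 3–4 N needed.
- **Wide rocker:** its height profile is mirrored. The far half is now level at about 82 mm and the near end is up.
- **Round button:** its top is at 80.3 mm.
- **Lamp switch:** it reads 61.7 mm in the scene view and 62.4 mm in the top view. The two views differ by 0.7 mm, which is within depth noise; the fingertips stopped at 61.4 mm.

**Left alone**
- **Square button:** it still reads 87.6 mm.
- **Narrow rocker:** its far half still reads about 87–88 mm, last measured just before the lamp press.
- **Lamp:** its switch position shifted by less than 1 mm between the first and last pictures. A separate check on the bulb's colour was spoilt by the arm's shadow, so I didn't use it.
- **Other things:** they look unmoved by eye in the before-and-after pictures. The arm partly hides the screwdriver in the last top view, but the scene view shows it in place.

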